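# Load the slide holder under the reader's spring clip

### The arm

A 7-joint arm with a two-finger parallel gripper is mounted at the origin on the work surface. World frame = base frame: x ahead of the robot, y to its left, z up, the work surface at z = 0. Lengths are in m, angles in rad, forces in N, time in s.
With the tool pointing down it reaches from about 0.35 to 0.9 m from the base axis. Payload 8.1 kg.
Tool frame: the origin (TCP) lies midway between the tips of the shut fingers; the grasp point (between the pads) lies 19 mm behind it; z points along the fingers, y is the line along which they close (so a half turn about z gives the same grasp; the last joint's range is limited). The gripper opens to 92 mm and grips with 3 to 60 N. Pads are 19 mm wide; open, the fingers measure 130 mm over their backs; the gripper's body (75 mm by 190 mm) begins 47 mm behind the grasp point.
Start: joints at [1.176, 0.434, 0.025, 1.573, -0.012, 1.134, -0.075], TCP at [0.18, -0.599, 0.227] pointing down, gripper open.
Joint ranges: [-2.62, 2.62], [-0.44, 2.09], [-1.27, 1.32], [0.08, 2.57], [-1.32, 4.46], [0.12, 2], [-2.74, 2.74]. Speed limits (rad/s): [2.22, 2.22, 3.01, 3.01, 3.14, 3.14, 3.14].

### API

Orientations are given as a rotation vector (axis times angle).
In Python, from cell import observe, get_image, camera_model, sign_off, recognise, silhouettes gives the robot as it stands.
- The arm moves only by the tool apply_moves, never from a script. Its argument "motion" is a list of rows, each an object of numbers: "x", "y", "z": the shift along the world's x, y, z in cm; "yaw": the turn about the world's z in degrees; "hand": the opening, from -1 (shut) to 1 (fully open), so that 0 is half open. In form: [{"x": .., "y": .., "z": .., "yaw": .., "hand": ..}, ...]. A call has 1 to 10 rows; each row is the pose to reach, as a shift and turn from the pose commanded when the call began; what a row does not reach only later rows make up. A row lasts 1/8 s, in which the tool goes at most 62.5 mm and 10.7 degrees, less where a joint would pass 70% of its speed; a pose out of reach is approached as far as the arm can. A call with a gripper value outside its range is refused whole. The fingers move at their own pace and stop on an object; "newtons" is the grip in N (left out, the last holds). Time passes only in rows, so rows that repeat a pose let the fingers close. It gives the time, the measured TCP pose, the force, the opening and the grip force at its end, in the units of the state.
- observe(): the state, without advancing time (a new reading comes with each control period).
- get_image(name): name is "side" or "top"; returns the picture (420x560x3 uint8, blue, green, red); there is no depth.
- camera_model(name): a dict with "camera_matrix" (3x3 intrinsics, pixels), "k1" (the pictures are not rectified: a ray, as slopes to the right and down, at radius r is drawn at 1 + k1 r^2 times it, then the intrinsics apply), "T" (4x4, takes a point from camera to world coordinates). Camera axes: x right, y up, looking along -z (the intrinsics and any distortion apply to the point x, -y, -z); pixel columns grow to the right and rows downward; lengths in m; the calibration is good to about 2 mm. A picture is of the moment at which its call begins. camera_model takes no time and is no camera call.
- sign_off(): hands the job in; it is judged then, once.
Trained networks look in the newest picture that a camera, given by its name, has taken for a name from the list of things; names that differ only in an ending like _2 or _b are one class to them, and where a whole thing is asked for, a point or a joint stands for the part that bears it (a point fixed in the world has none). Each returns a list of dicts, best first, with "p" (0 to 1); they miss things now and then, are a little off and sometimes report something else, mostly with a low value. They report only what shows in the picture. A call takes as long as a camera call. They do not tell look-alikes from the thing itself.
- recognise(query, camera): "rect" ([left, top, right, bottom] in pixels, round what is visible of it).
- silhouettes(query, camera): "mask" (420x560 bool, what is visible of it) and "rect" ([left, top, right, bottom] in pixels, round what is visible of it).
The state is a dict: "clock": time; "joints": joint angles; "dq": joint speeds; "joint_efforts": joint torques, N m; "position": TCP position; "ee_rot": TCP orientation; "force": force on the tool from outside, world axes, zero at the start; "ft_torque": the same for the moment, N m; "width": opening from 0.0 (shut) to 1.0 (fully open); "gripper_force": force on a finger pad.
Only numpy, scipy, OpenCV 4.12 (cv2) and the standard library are available. Lean on these libraries where they do the work, as an engineer would, in place of code of your own. Each camera call takes 0.05 s, during which the arm holds its last target. There are 200 camera calls.

### The job

Load the orange slide holder into the slide reader: press the blue lever of the spring clip down with one fingertip so that the clip's jaw stands open, and while holding it down push the holder with the other fingertip along its bed, beneath the jaw, until it is fully home against the stop. Then let the clip close onto the holder and move clear. Only slide the holder, never lift or tip it, and leave the other things on the bench where they are.

Things in the scene. Friction and masses are not known exactly. Their poses are not given: they have to be found in the camera images.
- reader: White slide reader, fixed. Origin at bench level under the loading bed. +x is the loading direction, towards the stop and the 50 mm high housing with green screen; +y is the clip's side; z up. Flat bed 20 mm above the bench, x -150 to +75, y -85 to +115. Guide rails 6 mm high on the bed, inner faces at y = -43.5 and +43.5, x -120 to +60.
- stop (a point): Middle of the near face of the dark stop bar across the bed (10 mm high), at x = +60, y = 0, z = 25 mm in the reader's frame. The holder is home when its front edge meets this face: its origin is then at x = +10 in the reader's frame.
- holder: Loose orange slide holder, about 0.12 kg, on the bed between the rails, axes along the reader's. Plate 100 (x) by 84 (y) by 8 mm with two slides; along its rear edge an upright tab, 8 mm thick, 70 mm wide in y, top 28 mm above the underside, rear face flush with the plate's rear edge at x = -50. Origin: centre of the underside. Starts 40 to 65 mm short of home, short of the jaw.
- lever_top (a point): Centre of the top of the clip's blue lever plate (moves with the clip). At rest at x = -80, y = +89, z = 45 mm in the reader's frame. The plate is 110 mm along the reader's x (-135 to -25) and 45 mm along y (67 to 111), tilted 0.15 rad up to its outer edge at rest. Smooth: press it anywhere along its length; a fingertip slides along it easily while pressing.
- clip (a joint): Angle (rad) of the spring clip, a rocker hinged along the reader's x at y = +56, z = 34 mm. 0 at rest, grows as the lever goes down, stop at 0.45 (lever centre then 29 mm above the bench; top of the holder's tab: 48 mm). At the lever's middle 2 N starts it, 7 N takes it to the stop. Let go, it closes by itself; with the holder beneath, the jaw rests on it at about 0.17.
- jaw (a point): Underside of the clip's steel jaw (moves with the clip), at x = 40, y = 32 mm in the reader's frame, jaw x 28 to 52. At rest 4 mm above the bed, so it blocks the 8 mm thick holder; it rises as the lever is pressed, clears the holder from clip angle 0.2 up and is well open at 0.3.
- vial_a: Small amber vial, diameter 24 mm, 44 mm high, standing on the reader's housing. Origin: centre of the underside. Leave alone.
- vial_b: Small amber vial, diameter 24 mm, 44 mm high, standing on the bench beside the reader, on the side away from the clip. Origin: centre of the underside. Leave alone.
- tipbox_blue: Blue pipette-tip box, 120 by 85 by 51 mm. Origin: centre of the underside. Leave alone.
- tipbox_yellow: Yellow pipette-tip box, 120 by 85 by 51 mm. Origin: centre of the underside. Leave alone.
- tube_rack: White tube rack, 120 by 85 by 50 mm, capped tubes to 88 mm. Origin: centre of the underside. Leave alone.
- pipette: White pipette lying on the bench, 220 by 24 by 22 mm. Origin: on the bench under the handle's middle. Leave alone.
- reagent_jar: Small reagent jar, diameter 44 mm, 60 mm high. Origin: centre of the underside. Leave alone.
Not all that is in view belongs to the job. Of the things shaped like the holder, the orange one is meant.

How it is judged:
On the way, in this order (a step that is already met when the one before it is completed fails the run):
1. a fingertip holds the lever down, the jaw open, the holder not yet beneath it (value of joint clip above 0.22 rad and contact force between the fingers and clip above 0.5 N and x of holder in the frame of reader below -0.015 m), for 0.2 s.
2. with the lever still held down, the holder is pushed beneath the jaw to the stop (value of joint clip above 0.19 rad and contact force between the fingers and clip above 0.5 N and x of holder in the frame of reader above 0.006 m), for 0.1 s.
At the end, for the whole second after the job is handed in: The holder lies flat on the bed within 4 mm of the stop, at rest, with the released clip's jaw bearing on it (clip angle 0.12 to 0.24, more than 1 N) (x of holder in the frame of reader above 0.006 m and z of holder in the frame of reader below 0.023 m and angle between holder's own z axis and vertical below 0.05 rad and value of joint clip between 0.12 and 0.24 rad and contact force between clip and holder above 1 N and linear speed of holder below 0.01 m/s); the robot touches nothing.
It fails at once if the holder is lifted more than 6 mm off the bed or tipped more than 0.15 rad (z of holder in the frame of reader above 0.026 m or angle between holder's own z axis and vertical above 0.15 rad).
It fails at once if another thing on the bench is moved more than 15 mm (distance of any of vial_a, vial_b, tipbox_blue, tipbox_yellow, tube_rack, pipette, reagent_jar from where it was at the start of the episode above 0.015 m).
It also fails if it takes over 42 s, if anything falls off the work surface, if the arm or the gripper's body presses on something with over 40 N, if the wrist force passes 120 N, or if a joint passes its speed limit or range.

## Working session

There is one attempt and no reset: what is moved stays moved. The work goes in short steps, Python scripts to look and compute and a tool call to move; the robot and the scene stay as the last step left them, time stands still between calls to the robot, and variables do not carry over. Pictures are saved under pics/ and viewed, at most 10 in all, crops included, and the job is handed in when it is done.

Besides the shell and the picture viewer there is one more tool, called as name(argument=value, ...), one argument or row to a line, values as JSON. apply_moves: Moves the arm, as the interface text tells. Its arguments: {"type":"object","properties":{"motion":{"type":"array","items":{"type":"object","properties":{"x":{"type":"number"},"y":{"type":"number"},"z":{"type":"number"},"yaw":{"type":"number"},"hand":{"type":"number"}}}},"newtons":{"type":"number"}},"required":["motion"]}

```bash
mkdir -p pics; ls; python3 - <<'E'
from cell import *
import cv2
for c in("top","side"):
    im=get_image(c); cv2.imwrite(f"pics/{c}0.png",im)
    m=camera_model(c); print(c,m["camera_matrix"],m["k1"],m["T"])
    for q in("reader","holder","lever_top"):
        print(q,[(round(d["p"],2),[round(float(v)) for v in d["rect"]]) for d in recognise(q,c)])
print(observe())
E
```

```text
pics
top [[416.43546516   0.         280.23715111]
 [  0.         416.43546516 212.54649609]
 [  0.           0.           1.        ]] -0.007580345012165668 [[-0.02515743  0.97967269 -0.19901889  0.29572217]
 [-0.99964727 -0.02634779 -0.00333464 -0.01385219]
 [-0.00851057  0.1988648   0.97998998  1.39982721]
 [ 0.          0.          0.          1.        ]]
reader [(0.8, [251, 130, 340, 238])]
holder [(0.86, [266, 263, 303, 297]), (0.82, [274, 186, 307, 219])]
lever_top [(0.56, [252, 168, 296, 219])]
side [[450.80631879   0.         281.04994149]
 [  0.         450.80631879 210.3188887 ]
 [  0.           0.           1.        ]] 0.025277490019960193 [[ 0.9603716   0.13383349 -0.24448925  0.28920362]
 [-0.27857043  0.48988686 -0.82608073 -0.94100504]
 [ 0.0092148   0.86145195  0.50775548  0.626795  ]
 [ 0.          0.          0.          1.        ]]
reader [(0.63, [257, 196, 403, 262])]
holder [(0.91, [172, 224, 223, 259]), (0.69, [279, 212, 323, 238]), (0.69, [277, 172, 321, 190]), (0.5, [269, 198, 343, 221]), (0.43, [208, 146, 218, 172])]
lever_top [(0.88, [269, 194, 346, 224])]
{'clock': 0.4, 'joints': array([ 1.17638408,  0.43462551,  0.02501016,  1.57333784, -0.01161531,
        1.13398598, -0.07509113]), 'dq': array([ 0.00120487, -0.00142816, -0.0002852 , -0.00049927,  0.00141634,
        0.00080249,  0.0029506 ]), 'joint_efforts': array([-7.42789362e-04, -6.66975045e+01,  9.82659124e-01, -3.14411473e+01,
       -6.06104918e-02,  3.56354169e-02,  1.10946746e-04]), 'position': array([ 0.17975415, -0.59852709,  0.22661052]), 'ee_rot': array([-3.10803057e+00, -4.56578416e-01,  8.27392087e-05]), 'force': array([-0.28270208, -0.10868211, -0.08125199]), 'ft_torque': array([-0.01959533,  0.05541939,  0.05372385]), 'gripper_force': 0.0, 'width': 1.0000605935875435}
```

View pictures.

```bash
python3 - <<'E'
import cv2
a=cv2.imread("pics/top0.png")
cv2.imwrite("pics/top0c.png",cv2.resize(a[110:320,210:410],None,fx=3.8,fy=2.85,interpolation=2) if 0 else cv2.resize(a[110:310,180:440],None,fx=3,fy=3,interpolation=2))
b=cv2.imread("pics/side0.png")
cv2.imwrite("pics/side0c.png",cv2.resize(b[130:290,150:410],None,fx=3,fy=3,interpolation=2))
E
```

```text
(no output)
```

View pics/top0c.png

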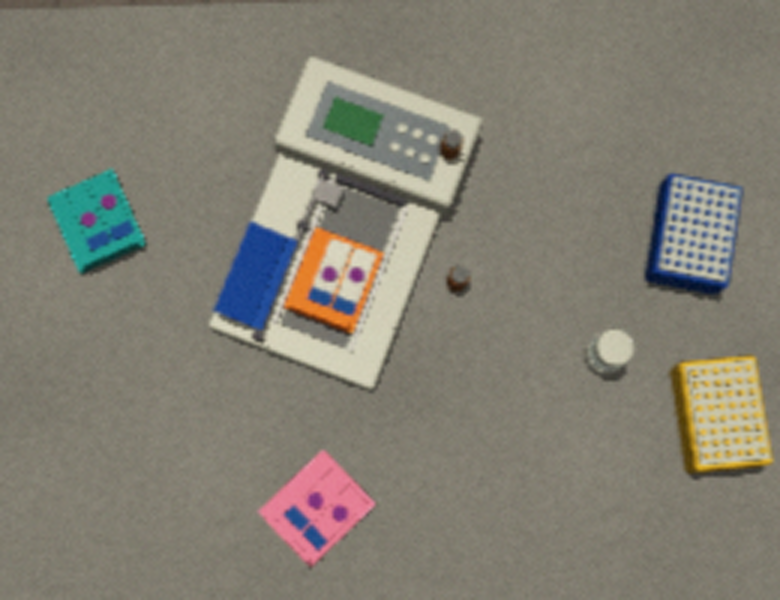

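View pics/side0c.png

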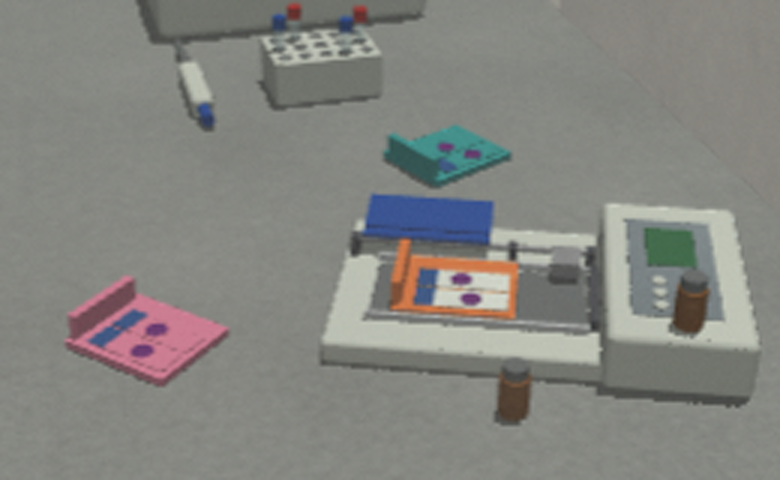

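The top crop shows the reader turned about -23° (bed's rear corners at (210,325) and (375,388) in the crop, lever at left, jaw at (325,190)). The orange holder lies between the rails, short of the jaw, with its tab to the rear. The side crop agrees: lever corners near (372,196), (494,202), (491,240), (363,234), and a vial beside the reader at (515,390).

```bash
cat > h.py <<'E'
from cell import *
import numpy as np, cv2
from scipy.optimize import least_squares
def proj(c,P):
    m=camera_model(c);T=m["T"]
    p=(np.atleast_2d(P)-T[:3,3])@T[:3,:3]
    s=np.c_[p[:,0],-p[:,1]]/-p[:,2:]
    s=s*(1+m["k1"]*(s**2).sum(1,keepdims=True))
    K=m["camera_matrix"];return s*[K[0,0],K[1,1]]+K[:2,2]
def R2W(pose,P):
    P=np.atleast_2d(P)/1000;c,s=np.cos(pose[2]),np.sin(pose[2])
    return np.c_[P[:,0]*c-P[:,1]*s+pose[0],P[:,0]*s+P[:,1]*c+pose[1],P[:,2]]
E
python3 - <<'E'
from h import *
rt=[((210,325),(-150,115,20)),((375,388),(-150,-85,20)),((252,222),(-25,111,48)),((298,238),(-25,67,42)),((268,330),(-135,67,42)),((215,313),(-135,111,48)),((452,207),(75,-85,50))]
rs=[((322,347),(-150,-85,20)),((600,362),(75,-85,20)),((372,196),(-135,111,48)),((494,202),(-25,111,48)),((491,236),(-25,67,42)),((363,232),(-135,67,42))]
f=lambda L,o:(np.array([l[0] for l in L])/3+o,np.array([l[1] for l in L],float))
tp,tP=f(rt,(180,110));sp,sP=f(rs,(150,130))
fun=lambda q:np.r_[proj("top",R2W(q,tP))-tp,proj("side",R2W(q,sP))-sp].ravel()
r=least_squares(fun,[.5,.05,-.4],loss="soft_l1");q=r.x
print("reader",q,np.degrees(q[2]));print(fun(q).reshape(-1,2).round(1).tolist())
ht=[((315,230),(50,42,28)),((383,250),(50,-42,28))]; hs=[((518,262),(50,42,28)),((515,317),(50,-42,28)),((410,242),(-42,35,48)),((392,306),(-50,-35,28))]
tp,tP=f(ht,(180,110));sp,sP=f(hs,(150,130))
g=lambda x:np.r_[proj("top",R2W(q,tP+[x[0],x[1],0]))-tp,proj("side",R2W(q,sP+[x[0],x[1],0]))-sp].ravel()
r=least_squares(g,[-40,0],loss="soft_l1");print("holder",r.x,g(r.x).reshape(-1,2).round(1).tolist())
for n in("vial_b",):
  for c in("top","side"):print(n,c,[(d["p"],np.round(d["rect"])) for d in recognise(n,c)])
print(R2W(q,[[-80,89,45],[-80+0,0,48],[60,0,25]]))
E
```

```text
reader [ 0.64970565 -0.07315959 -0.40755672] -23.35127988387686
[[0.4, 0.3], [0.7, 1.3], [1.2, -0.4], [-1.9, -0.5], [-4.3, -1.4], [1.0, -0.9], [-0.2, -1.3], [-2.1, -0.6], [2.1, 2.2], [-0.8, -0.0], [-0.4, 0.8], [-0.5, -0.3], [-0.1, -2.0]]
holder [-48.3394013    6.10372538] [[0.5, -1.9], [0.9, 0.3], [0.2, 0.2], [-0.4, -0.0], [0.2, -1.1], [-0.5, -1.1]]
vial_b top []
vial_b side [(0.65, array([315., 247., 327., 274.]))]
[[ 0.61153499  0.04025999  0.045     ]
 [ 0.57625829 -0.0414502   0.048     ]
 [ 0.70479117 -0.09694163  0.025     ]]
```

```bash
cat >> h.py <<'E'
LEV=np.array([(x,y,z) for x in(-135,-25) for y,z in((67,41.7),(111,48.3))],float)
def hol(hx):
    B=lambda x0,x1,w,z1:[(x,y,z) for x in(x0,x1) for y in(-w,w) for z in(20,z1)]
    return np.array(B(-50,50,42,28)+B(-50,-42,35,48),float)+[hx,0,0]
def hull(px):
    return cv2.convexHull(np.float32(px*1.0)).reshape(-1,2)
def outline(poly,ang):  # support function + half pixel
    d=np.c_[np.cos(ang),np.sin(ang)];return (poly@d.T).max(0)
ANG=np.linspace(0,2*np.pi,24,endpoint=False)
def biggest(m,near=None):
    n,l,s,c=cv2.connectedComponentsWithStats(m.astype(np.uint8))
    return l==1+np.argmax(s[1:,4])
def colour_mask(im,k,win):
    h=cv2.cvtColor(cv2.resize(im,None,fx=4,fy=4,interpolation=cv2.INTER_CUBIC),cv2.COLOR_BGR2HSV)
    H,S,V=cv2.split(h)
    m=((H>5)&(H<20)&(S>150)&(V>120)) if k=="o" else ((H>105)&(H<125)&(S>150))
    w=np.zeros_like(m);w[win[1]*4:win[3]*4,win[0]*4:win[2]*4]=1
    return biggest(m&w)
def mhull(m):
    y,x=np.nonzero(m);return hull(np.c_[(x+.5)/4-.5,(y+.5)/4-.5])
E
python3 - <<'E'
from h import *
ims={c:cv2.imread(f"pics/{c}0.png") for c in("top","side")}
W={"top":((245,160,282,225),(270,180,312,225)),"side":((262,190,320,215),(272,205,330,245))}
M={c:(mhull(colour_mask(ims[c],"b",W[c][0])),mhull(colour_mask(ims[c],"o",W[c][1]))) for c in W}
def fun(q):
    r=[]
    for c in W:
        r+=[outline(hull(proj(c,R2W(q,LEV))),ANG)-outline(M[c][0],ANG),
            outline(hull(proj(c,R2W(q,hol(q[3])))),ANG)-outline(M[c][1],ANG)]
    return np.concatenate(r)
r=least_squares(fun,[.65,-.073,-.41,-48],x_scale=[.01,.01,.05,10],loss="soft_l1",f_scale=.5);q=r.x
print(q,np.degrees(q[2]));print(fun(q).reshape(4,-1).round(1))
np.save("q.npy",q)
L=[]
for c,w in(("top",(230,130,350,250)),("side",(255,180,405,270))):
    f=4; im=cv2.resize(ims[c][w[1]:w[3],w[0]:w[2]],None,fx=f,fy=f,interpolation=2)
    def dr(P,col):
        p=((proj(c,R2W(q,P))-w[:2]+.5)*f).astype(int)
        cv2.polylines(im,[p.reshape(-1,1,2)],True,col,1)
    dr(LEV[[0,1,3,2]],(0,255,255))
    dr([(-150,-85,20),(-150,115,20),(75,115,20),(75,-85,20)],(0,0,255))
    dr(np.array([(-50,-42,28),(-50,42,28),(50,42,28),(50,-42,28)])+[q[3],0,0],(255,0,255))
    dr([(28,20,24),(28,44,24),(52,44,24),(52,20,24)],(0,255,0))
    L.append(im)
h=max(i.shape[0] for i in L)
im=np.hstack([cv2.copyMakeBorder(i,0,h-i.shape[0],0,0,0) for i in L]);cv2.imwrite("pics/ov.png",cv2.resize(im,(800,int(h*800/im.shape[1]))))
E
```

```text
[  0.64951675  -0.06596423  -0.40654275 -48.04878995] -23.29318385193705
[[-2.6 -3.2 -3.4 -2.7 -2.  -1.1 -0.1  0.6  1.3  1.5  1.5  1.4  1.1  0.7
   0.3  0.5  0.6  0.5  0.4  0.2 -0.3 -1.  -1.7 -2.2]
 [ 1.3  1.1  1.1  1.4  1.6  1.6  1.4  1.   0.7  0.9  0.8  0.7  0.5  0.2
  -0.   0.1  0.2  0.2  0.1 -0.1  0.3  0.7  1.   1.2]
 [ 0.6  0.3  0.3  0.1 -0.  -0.1 -0.3  1.7  2.6  3.1  3.3  3.3  3.1  1.8
   2.   2.   1.8  1.5  1.1  1.   1.5  1.8  1.8  1.6]
 [ 0.1  0.5  1.3  2.1  2.7  3.   3.1  3.3  3.4  3.3  2.9  2.2  1.5  1.
   1.1  1.2  1.1  0.8  0.4  0.6  0.6  0.6  0.5  0.3]]
```

View pics/ov.png

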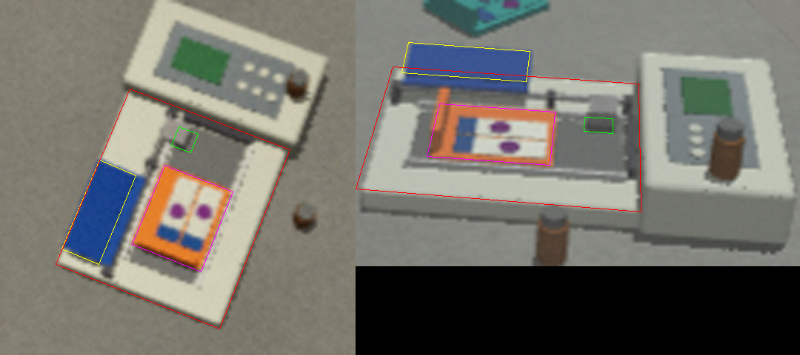

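```bash
python3 - <<'E'
from h import *
q=np.load("q.npy")
t=R2W(q,[[-116,44,0],[-116,44,33],[-49,44,33]]);print(t)
p=observe()["position"];print((t-p)*100)
E
```

```text
[[ 0.56037071  0.02032009  0.        ]
 [ 0.56037071  0.02032009  0.033     ]
 [ 0.62190977 -0.00617414  0.033     ]]
[[ 38.06138023  61.88832525 -22.67020361]
 [ 38.06138023  61.88832525 -19.37020361]
 [ 44.21528621  59.23890246 -19.37020361]]
```

apply_moves(
  motion=[
    {"x":4,"y":5,"yaw":-4,"hand":0.5},
    {"x":7,"y":10,"yaw":-8,"hand":0.5},
    {"x":11,"y":15,"yaw":-12,"hand":0.5},
    {"x":14,"y":20,"yaw":-16,"hand":0.5},
    {"x":17,"y":25,"yaw":-20,"hand":0.5},
    {"x":20,"y":30,"yaw":-24,"hand":0.5},
    {"x":23,"y":35,"yaw":-28,"hand":0.5},
    {"x":26,"y":40,"yaw":-32,"hand":0.5},
    {"x":29,"y":45,"yaw":-36,"hand":0.5},
    {"x":32,"y":50,"yaw":-40,"hand":0.5},
  ],
)

```text
schema error: expected keys x, y, z, yaw, hand
```

apply_moves(
  motion=[
    {"x":4,"y":5,"z":0,"yaw":-4,"hand":0.5},
    {"x":7,"y":10,"z":0,"yaw":-8,"hand":0.5},
    {"x":11,"y":15,"z":0,"yaw":-12,"hand":0.5},
    {"x":14,"y":20,"z":0,"yaw":-16,"hand":0.5},
    {"x":17,"y":25,"z":0,"yaw":-20,"hand":0.5},
    {"x":20,"y":30,"z":0,"yaw":-24,"hand":0.5},
    {"x":23,"y":35,"z":0,"yaw":-28,"hand":0.5},
    {"x":26,"y":40,"z":0,"yaw":-32,"hand":0.5},
    {"x":29,"y":45,"z":0,"yaw":-36,"hand":0.5},
    {"x":32,"y":50,"z":0,"yaw":-40,"hand":0.5},
  ],
)

```text
clock: 1.75
position: [0.5006, -0.097, 0.2271]
ee_rot: [3.076, -0.638, 0.001]
force: [1.0, -1.5, -1.5]
width: 0.753
gripper_force: 0.0
```

apply_moves(
  motion=[
    {"x":3,"y":5,"z":0,"yaw":0,"hand":0.5},
    {"x":5,"y":9,"z":-1,"yaw":0,"hand":0.5},
    {"x":6,"y":11.7,"z":-4,"yaw":0,"hand":0.5},
    {"x":6,"y":11.7,"z":-8,"yaw":0,"hand":0.5},
    {"x":6,"y":11.7,"z":-12,"yaw":0,"hand":0.5},
    {"x":6,"y":11.7,"z":-14.7,"yaw":0,"hand":0.5},
    {"x":6,"y":11.7,"z":-14.7,"yaw":0,"hand":0.5},
    {"x":6,"y":11.7,"z":-14.7,"yaw":0,"hand":0.5},
  ],
)

```text
clock: 2.75
position: [0.5605, 0.0185, 0.0808]
ee_rot: [-3.076, 0.634, -0.002]
force: [0.2, -0.2, 0.1]
width: 0.751
gripper_force: 0.0
```

```bash
python3 - <<'E'
from h import *
q=np.load("q.npy")
o=observe();print(o["position"],o["force"],o["width"])
d=R2W(-np.r_[0,0,q[2]],(R2W([0,0,0],o["position"]*1000)-np.r_[q[:2],0])*1000);print("reader frame",d)
L=[]
for c,w in(("top",(230,130,350,250)),("side",(255,150,405,270))):
    im=get_image(c);cv2.imwrite(f"pics/{c}1.png",im)
    L.append(cv2.resize(im[w[1]:w[3],w[0]:w[2]],None,fx=4,fy=4,interpolation=2)[:480])
im=np.hstack(L);cv2.imwrite("pics/near.png",cv2.resize(im,(800,int(480*800/im.shape[1]))))
E
```

```text
[0.56054773 0.01852272 0.08084676] [ 0.17747919 -0.15450929  0.14711902] 0.7513693661000599
reader frame [[-0.11512666  0.04241913  0.08084676]]
```

View pics/near.png

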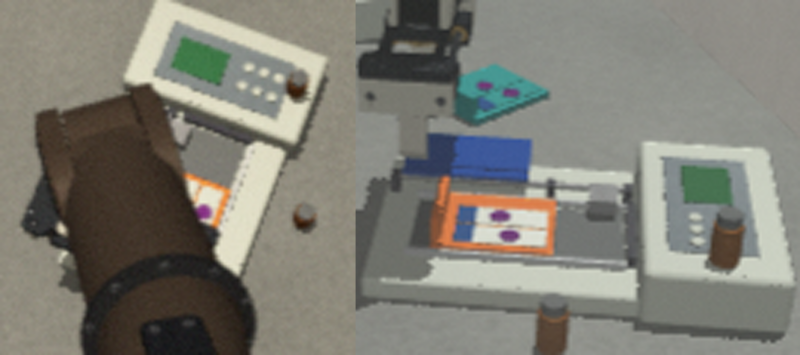

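```bash
python3 - <<'E'
from h import *
q=np.load("q.npy")
p=proj("side",R2W(q,[[-124.6,-2,81],[-105.6,-2,81],[-105.6,-2,33],[-124.6,-2,33],[-98,0,48],[-105.6,84,81]]))
print(p)
im=cv2.imread("pics/side1.png");im=cv2.resize(im[160:250,240:360],None,fx=6,fy=6,interpolation=2)
for i,a in enumerate(p):
    cv2.circle(im,tuple(int(v) for v in (a-[240,160]+.5)*6),3,[(0,0,255),(0,0,255),(0,255,0),(0,255,0),(255,0,255),(0,255,255)][i],-1)
cv2.imwrite("pics/tip.png",im)
E
```

```text
[[270.12388142 204.35829382]
 [277.85116162 204.9005229 ]
 [277.7428429  221.63941179]
 [270.1833163  221.08024613]
 [280.92856768 216.29278699]
 [282.15533666 188.58639305]]
```

View pics/tip.png

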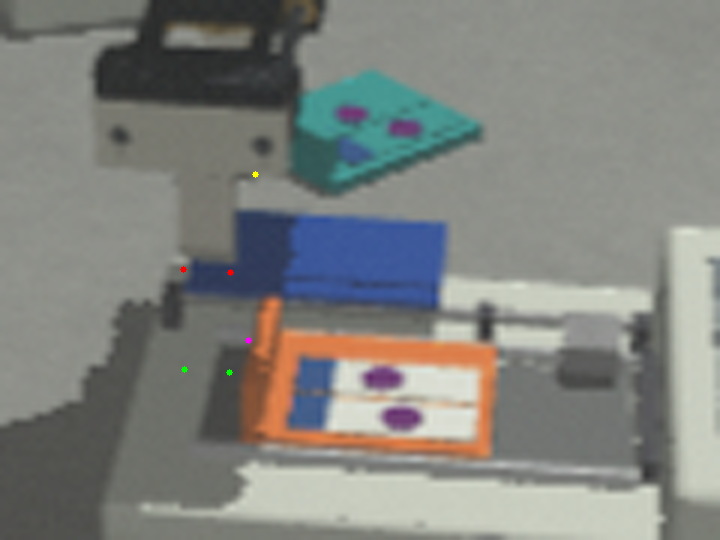

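apply_moves(
  motion=[
    {"x":0,"y":0,"z":-1.5,"yaw":0,"hand":0.5},
    {"x":0,"y":0,"z":-3,"yaw":0,"hand":0.5},
    {"x":0,"y":0,"z":-3.7,"yaw":0,"hand":0.5},
    {"x":0,"y":0,"z":-4.2,"yaw":0,"hand":0.5},
    {"x":0,"y":0,"z":-4.4,"yaw":0,"hand":0.5},
    {"x":0,"y":0,"z":-4.4,"yaw":0,"hand":0.5},
  ],
)

```text
clock: 3.6
position: [0.5596, 0.0193, 0.0358]
ee_rot: [-3.077, 0.633, 0.001]
force: [-2.5, 2.2, 7.4]
width: 0.751
gripper_force: 3.7
```

apply_moves(
  motion=[
    {"x":0,"y":0,"z":-0.2,"yaw":0,"hand":0.5},
    {"x":0,"y":0,"z":-0.2,"yaw":0,"hand":0.5},
    {"x":0,"y":0,"z":-0.2,"yaw":0,"hand":0.5},
  ],
)

```text
clock: 3.98
position: [0.5598, 0.0194, 0.0341]
ee_rot: [-3.077, 0.632, 0.0]
force: [-2.5, 2.7, 8.4]
width: 0.748
gripper_force: 4.2
```

```bash
python3 - <<'E'
from h import *
o=observe();print(o["position"],o["force"],o["ft_torque"],o["gripper_force"])
im=get_image("side");cv2.imwrite("pics/side2.png",im);cv2.imwrite("pics/tip2.png",cv2.resize(im[160:250,240:360],None,fx=6,fy=6,interpolation=2))
E
```

```text
[0.55975618 0.01937977 0.03413932] [-2.53070651  2.73263668  8.37601237] [0.83576754 0.58705564 0.08070919] 4.153901394456625
```

View pics/tip2.png

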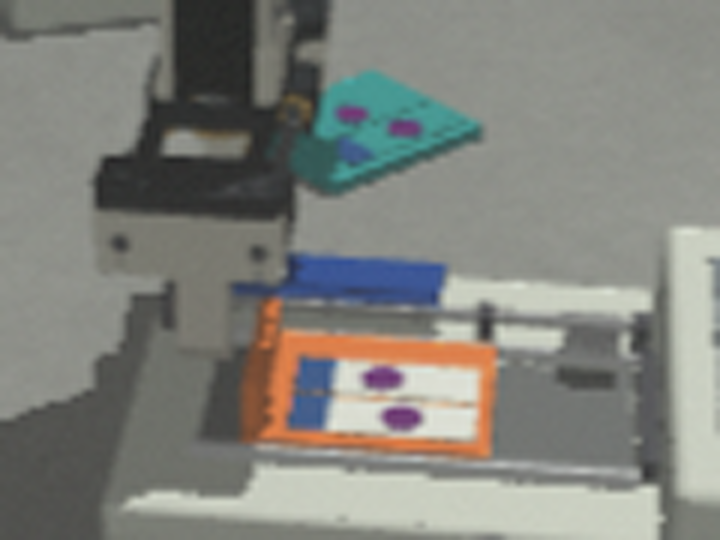

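Lever is down, jaw tilted up, and the pushing finger stands behind the orange tab. Now push.

apply_moves(
  motion=[
    {"x":0.55,"y":-0.24,"z":0,"yaw":0,"hand":0.5},
    {"x":1.1,"y":-0.48,"z":0,"yaw":0,"hand":0.5},
    {"x":1.65,"y":-0.71,"z":0,"yaw":0,"hand":0.5},
    {"x":2.2,"y":-0.95,"z":0,"yaw":0,"hand":0.5},
    {"x":2.75,"y":-1.18,"z":0,"yaw":0,"hand":0.5},
    {"x":3.3,"y":-1.42,"z":0,"yaw":0,"hand":0.5},
    {"x":3.85,"y":-1.66,"z":0,"yaw":0,"hand":0.5},
    {"x":4.4,"y":-1.9,"z":0,"yaw":0,"hand":0.5},
    {"x":5.0,"y":-2.15,"z":0,"yaw":0,"hand":0.5},
    {"x":5.0,"y":-2.15,"z":0,"yaw":0,"hand":0.5},
  ],
)

```text
clock: 5.28
position: [0.6104, -0.0019, 0.0343]
ee_rot: [-3.076, 0.632, -0.001]
force: [-1.7, 2.4, 8.6]
width: 0.753
gripper_force: 4.2
```

```bash
python3 - <<'E'
from h import *
q=np.load("q.npy");o=observe()
print(o["position"],o["force"],o["gripper_force"],o["width"],R2W(-np.r_[0,0,q[2]],(o["position"]-np.r_[q[:2],0])*1000))
im=get_image("side");cv2.imwrite("pics/side3.png",im);cv2.imwrite("pics/tip3.png",cv2.resize(im[160:250,250:370],None,fx=6,fy=6,interpolation=2))
E
```

```text
[ 0.61036656 -0.001887    0.03427878] [-1.74689498  2.36794177  8.59303806] 4.226672686636448 0.7527392924009898 [[-0.06129765  0.04337311  0.03427878]]
```

View pics/tip3.png

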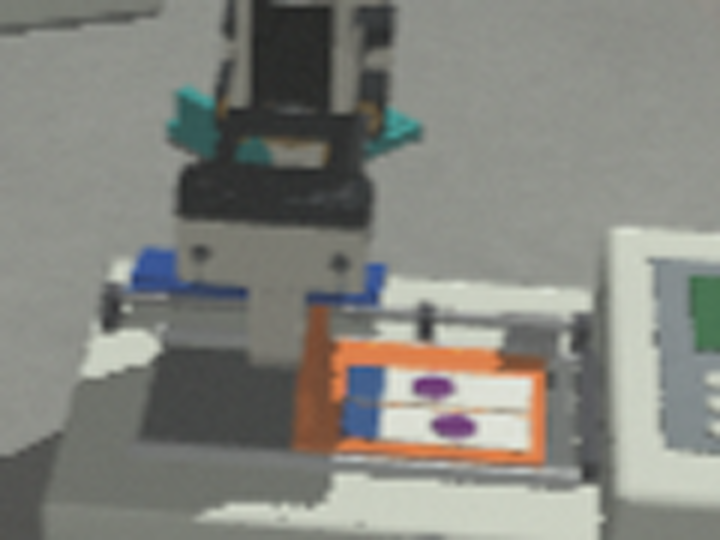

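Holder's front edge (545,400) is passing beneath the raised jaw, roughly 12 mm short of the stop bar.

apply_moves(
  motion=[
    {"x":0.4,"y":-0.17,"z":0,"yaw":0,"hand":0.5},
    {"x":0.75,"y":-0.32,"z":0,"yaw":0,"hand":0.5},
    {"x":0.9,"y":-0.39,"z":0,"yaw":0,"hand":0.5},
    {"x":0.9,"y":-0.39,"z":0,"yaw":0,"hand":0.5},
  ],
)

```text
clock: 5.82
position: [0.6187, -0.0054, 0.0342]
ee_rot: [-3.076, 0.632, 0.001]
force: [-3.8, 3.0, 8.3]
width: 0.75
gripper_force: 4.5
```

apply_moves(
  motion=[
    {"x":0.18,"y":-0.08,"z":0,"yaw":0,"hand":0.5},
    {"x":0.18,"y":-0.08,"z":0,"yaw":0,"hand":0.5},
  ],
)

```text
clock: 6.08
position: [0.6204, -0.0061, 0.0342]
ee_rot: [-3.076, 0.632, 0.001]
force: [-3.2, 3.2, 8.2]
width: 0.748
gripper_force: 4.5
```

apply_moves(
  motion=[
    {"x":0.18,"y":-0.08,"z":0,"yaw":0,"hand":0.5},
    {"x":0.18,"y":-0.08,"z":0,"yaw":0,"hand":0.5},
  ],
)

```text
clock: 6.32
position: [0.6222, -0.0069, 0.0342]
ee_rot: [-3.076, 0.632, 0.001]
force: [-3.2, 2.9, 8.5]
width: 0.751
gripper_force: 4.5
```

apply_moves(
  motion=[
    {"x":0.18,"y":-0.08,"z":0,"yaw":0,"hand":0.5},
    {"x":0.18,"y":-0.08,"z":0,"yaw":0,"hand":0.5},
  ],
)

```text
clock: 6.58
position: [0.623, -0.0073, 0.0341]
ee_rot: [-3.076, 0.632, 0.004]
force: [-7.8, 4.5, 10.8]
width: 0.748
gripper_force: 6.6
```

apply_moves(
  motion=[
    {"x":0.14,"y":-0.06,"z":0,"yaw":0,"hand":0.5},
    {"x":0.14,"y":-0.06,"z":0,"yaw":0,"hand":0.5},
  ],
)

```text
clock: 6.82
position: [0.6231, -0.0073, 0.0341]
ee_rot: [-3.076, 0.632, 0.008]
force: [-11.2, 5.6, 16.0]
width: 0.748
gripper_force: 9.5
```

Stop reached: force rises while the tool stays put. Back off, then lift.

apply_moves(
  motion=[
    {"x":-0.2,"y":0.09,"z":0,"yaw":0,"hand":0.5},
    {"x":-0.6,"y":0.26,"z":0,"yaw":0,"hand":0.5},
    {"x":-1.0,"y":0.43,"z":0,"yaw":0,"hand":0.5},
    {"x":-1.0,"y":0.43,"z":0.5,"yaw":0,"hand":0.5},
    {"x":-1.0,"y":0.43,"z":1.2,"yaw":0,"hand":0.5},
    {"x":-1.0,"y":0.43,"z":3,"yaw":0,"hand":0.5},
    {"x":-1.0,"y":0.43,"z":7,"yaw":0,"hand":0.5},
    {"x":-2.0,"y":0.43,"z":12,"yaw":0,"hand":0.5},
    {"x":-4.0,"y":0.43,"z":16,"yaw":0,"hand":0.5},
    {"x":-4.0,"y":0.43,"z":16,"yaw":0,"hand":0.5},
  ],
)

```text
clock: 8.07
position: [0.5864, -0.0055, 0.1981]
ee_rot: [-3.076, 0.634, -0.009]
force: [1.2, -0.7, -0.9]
width: 0.753
gripper_force: 0.0
```

```bash
python3 - <<'E'
from h import *
q=np.load("q.npy");print(observe()["position"])
im=get_image("side");cv2.imwrite("pics/side4.png",im)
M=mhull(colour_mask(im,"o",(272,200,350,245)))
for hx in(10,6,0):print(hx,(outline(hull(proj("side",R2W(q,hol(hx)))),ANG)-outline(M,ANG)).round(1))
im=cv2.resize(im[160:250,250:370],None,fx=6,fy=6,interpolation=2)
cv2.imwrite("pics/tip4.png",im)
E
```

```text
[ 0.58644198 -0.00547232  0.19811491]
10 [-0.9 -0.4  0.6  1.5  2.3  2.9  3.3  3.3  3.6  3.5  3.1  2.6  1.8  1.7
  1.8  1.8  1.4  0.9  0.3  0.6  0.6  0.5  0.2 -0.1]
6 [-2.5 -2.  -0.9  0.3  1.3  2.3  3.1  3.6  4.3  4.5  4.5  4.1  3.5  3.2
  3.2  3.   2.3  1.4  0.4  0.3 -0.  -0.6 -1.1 -1.6]
0 [-4.9 -4.5 -3.2 -1.7 -0.1  1.5  2.9  4.1  5.3  6.1  6.5  6.5  6.   5.6
  5.3  4.8  3.7  2.2  0.6 -0.2 -1.1 -2.1 -3.1 -3.9]
```

View pics/tip4.png

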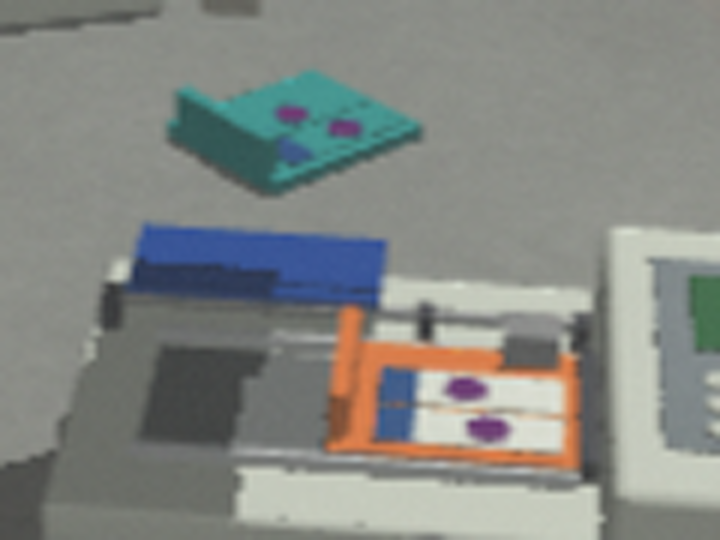

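The holder's front edge (580,410) meets the stop, the jaw (530,345) rests on the holder, and the gripper is clear. The fit matches a holder at x = +10.

```bash
python3 -c "
from cell import *
print(sign_off())"
```

```text
the job is handed in; nothing more can be done
None
```

I loaded the orange holder fully home against the stop, let the clip's jaw close onto it, moved the arm clear and handed the job in at about 8 s; the final camera view agrees, but no verdict was returned.

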